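Hang the horn section on the spring-balanced arm

ROBOT

A 6-joint arm with a two-finger parallel gripper is mounted at the origin on the work surface; the furniture and walls round the work are solid. World frame = base frame: x ahead of the robot, y to its left, z up, the work surface at z = 0. Lengths are in m, angles in rad, forces in N, time in s.
With the tool pointing down it reaches from about 0.275 to 0.875 m from the base axis. Payload 12.5 kg.
Tool frame: the origin (TCP) lies midway between the tips of the shut fingers; the grasp point (between the pads) lies 19 mm behind it; z points along the fingers, y is the direction in which the jaws open and shut (so a half turn about z gives the same grasp; the last joint's range is limited). The gripper opens to 85 mm and grips with 20 to 120 N. Pads are 22 mm wide; open, the fingers measure 114 mm over their backs; the gripper's body (76 mm by 85 mm) begins 54 mm behind the grasp point. The pads swing forward as they close: fully open they stand 13 mm farther back than shut.
Start: joints at [1.111, 0.351, 1.652, -0, 1.139, -0.085], TCP at [0.201, 0.512, 0.231] pointing down, gripper open.
Joint ranges: [-2.75, 2.75], [-0.79, 2.1], [0.01, 2.65], [-1.57, 4.71], [0.07, 3.14], [-2.87, 2.87]. Speed limits (rad/s): [2.22, 2.22, 2.79, 3.14, 3.14, 3.14].

INTERFACE

Orientations are given as [roll, pitch, yaw] about the fixed x, y, z axes, in that order (R = Rz(yaw) Ry(pitch) Rx(roll)).
In Python, from workcell import bot gives the robot as it stands.
- The arm moves only by the tool jog_arm, never from a script. Its argument "moves" is a list of rows, each a list of 5 numbers: the finger opening in mm, from 0 to 85.4, then the shift along the tool's x, y, z in mm, then the turn about the tool's z in rad. In form: [[fingers, dx, dy, dz, yaw], ...]. A call has 1 to 8 rows; each row shifts and turns the commanded pose from where the row before left it, along the tool's axes as they then stand; what a row does not reach is not made up. A row lasts 1/10 s, in which the tool goes at most 50 mm and 8.59 degrees, less where a joint would pass 70% of its speed; a pose out of reach is approached as far as the arm can. A call is refused whole if a number of a shift passes 50 or a number of a turn 0.15, either way. A call with a gripper value outside its range is refused whole. The fingers move at their own pace and stop on an object; the grip force is fixed at half the most. Time passes only in rows, so rows that do not move let the fingers close. It gives the time, the measured TCP pose, the force and the opening at its end, in the units of the state.
- bot.sense(): the state, without advancing time (a new reading comes with each control period).
- bot.grab_frame(name): name is "side" or "top"; returns a dict with "color" (384x512x3 uint8, blue, green, red), "fovy" (degrees; the focal length in pixels is half the picture's height over the tangent of half this angle, whatever the lens; pixels are square), "cx", "cy" (the principal point, pixels), "distortion" ([k1, k2, p1, p2, k3] as OpenCV has them; the pictures are not rectified), "eye" and "rotation" of the camera in the world. Camera axes: x right, y down, z forward; pixel columns grow to the right and rows downward; lengths in m; the calibration is good to about 2 mm. A picture is of the moment at which its call begins. There is no depth.
- bot.job_done(): hands the job in, once; it reports no verdict.
The state is a dict: "time": time; "qpos": joint angles; "dq": joint speeds; "tau": joint torques, N m; "tool_pos": TCP position; "tool_rot": TCP orientation; "contact_force": force on the tool from outside, world axes, zero at the start; "torque": the same for the moment, N m; "width": opening from 0.0 (shut) to 1.0 (fully open).
Only numpy, scipy, OpenCV 4.12 (cv2) and the standard library are available. Lean on these libraries where they do the work, as an engineer would, in place of code of your own. Each camera call takes 0.05 s, during which the arm holds its last target.

TASK

Hang the straight horn section that lies near the robot on its left, not the one farther back, across the two open hooks of the spring-balanced arm, its balance point midway between the hooks. Lower it gently and go down with the arm as it sinks under the weight; only when the arm carries the whole weight and stands still, after a short pause, let go, so that the arm neither drops nor springs up. Leave the horn lying in both hooks with the arm sunk and at rest.

Things in the scene. Friction and masses are not known exactly. Their poses are not given: they have to be found in the camera images.
- horn_center (a point): Balance point, on the axis, of the loose straight pale-brass horn section with keys near the robot on its left (a like one farther back is no part of this). A cone 340 mm long, 47 mm thick at one end, 19 at the other; the thick end is 125 mm from this point on -y, and the tube is 37 mm thick here. It lies level, this point 27 mm up; 0.56 to 0.68 kg. y along the tube. Grasp here.
- cradle (a point): Where horn_center lies when hung, tube along this y axis, either way round (thick end then 3 degrees high); moves with the arm. Two open trough hooks of black 8 mm rod, 85 mm to either side along y (the horn's key feet stay 18 mm clear); each is 40 mm to either side at its mouth, tips 18 mm above this point, inner floor 19 mm below it. Empty, this point is 180 mm above the bench.
- cross_bar (a point): Middle of the grey bar under the hooks, 66 mm below cradle, at the end of a bent grey tube that leads 230 mm along +x to a sprung pivot in a grey foot 177 mm tall. Empty, the arm is up against its stop; springy and lightly damped, it sinks under weight: with the horn it rests 42 to 55 mm lower, depending on its mass. Move it at under 0.1 m/s; let go too early, it drops and bounces.

How it is judged:
By the outcome, as a careful person would: the job done as asked, in the order asked, and still so for the second after the job is handed in, with the robot touching nothing.
It also fails if it takes over 45 s, if anything falls off the work surface, if the arm or the gripper's body presses on something with over 40 N, if the wrist force passes 120 N, or if a joint passes its speed limit or range.

## Working session

There is one attempt and no reset: what is moved stays moved. The work goes in short steps, Python scripts to look and compute and a tool call to move; the robot and the scene stay as the last step left them, time stands still between calls to the robot, and variables do not carry over. Pictures are saved under pics/ and viewed, and the job is handed in when it is done.

Besides the shell and the picture viewer there is one more tool, called as a command line: name --pt "numbers of a row" for each row, then --argument value for the rest. jog_arm: Moves the arm, as the interface text tells. Its arguments: {"type":"object","properties":{"moves":{"type":"array","items":{"type":"array","items":{"type":"number"}}}},"required":["moves"]}

```bash
ls; mkdir -p pics; python3 - <<'E'
from workcell import bot
import cv2
s=bot.sense();print(s)
for n in("side","top"):
    f=bot.grab_frame(n);cv2.imwrite(f"pics/{n}0.png",f["color"])
    print(n,{k:v for k,v in f.items() if k!="color"})
E
```

```text
pics
{'time': 0.0, 'qpos': array([ 1.11141191e+00,  3.51242375e-01,  1.65242888e+00,  1.66806095e-05,
        1.13913724e+00, -8.46279178e-02]), 'dq': array([-9.46694145e-04, -4.38091509e-04,  1.08254987e-03, -1.07785612e-03,
        8.07417994e-05,  3.04348121e-04]), 'tau': array([ 1.09333327e-03, -5.06106520e+01, -2.91411889e+01, -3.38779398e-05,
        4.41801472e-03, -9.01436835e-06]), 'tool_pos': array([0.20115952, 0.51152519, 0.23075325]), 'tool_rot': array([-3.14038245e+00, -1.17858929e-04,  2.76682910e+00]), 'contact_force': array([-0.25315166,  0.16788114,  0.18925352]), 'torque': array([ 0.01363932, -0.00122011, -0.05196698]), 'width': 1.001998032554815}
side {'fovy': 54.61612310669544, 'cx': 258.8014759744085, 'cy': 191.27213981811036, 'distortion': array([0.04160802, 0.        , 0.        , 0.        , 0.        ]), 'eye': array([0.6064526 , 0.72946935, 0.5809072 ]), 'rotation': array([-2.11611626,  0.02543248,  3.1135434 ])}
top {'fovy': 51.14101320838208, 'cx': 253.79494860123057, 'cy': 186.25238133336097, 'distortion': array([-0.12837727,  0.        ,  0.        ,  0.        ,  0.        ]), 'eye': array([0.38748302, 0.01574098, 0.97339377]), 'rotation': array([-2.90912917, -0.00293348, -1.69267783])}
```

View pics/side0.png

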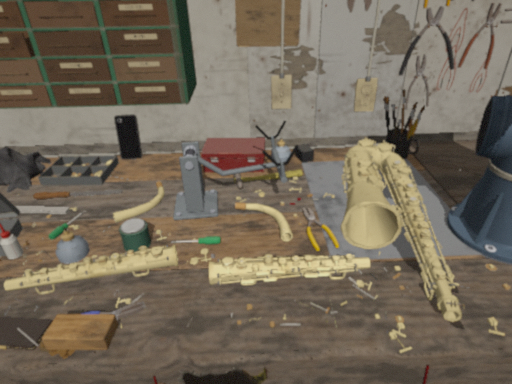

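View pics/top0.png

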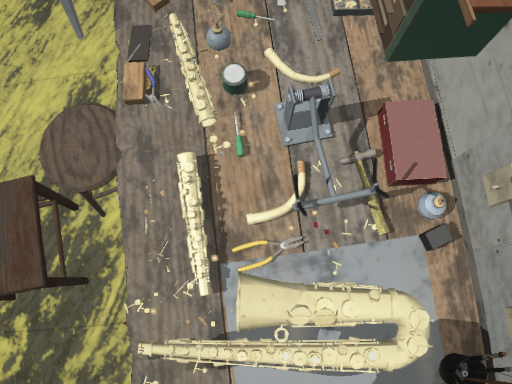

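The near horn is at about top (195,222) and side (290,268). The far one is at top (190,70) and side (95,268). The cradle bar is around top (335,197) and side (270,150). I'll write the helpers and enlarge the images.

```bash
cat > h.py <<'E'
import numpy as np,cv2
from scipy.spatial.transform import Rotation as R
def cam(f):
    hgt=f["color"].shape[0];fl=hgt/2/np.tan(np.radians(f["fovy"])/2)
    K=np.array([[fl,0,f["cx"]],[0,fl,f["cy"]],[0,0,1]]);return K,np.array(f["distortion"]),np.array(f["eye"]),R.from_euler("xyz",f["rotation"]).as_matrix()
def proj(f,P):
    K,d,e,M=cam(f);P=np.atleast_2d(np.array(P,float))
    r=cv2.Rodrigues(M.T)[0];return cv2.projectPoints(P,r,-M.T@e,K,d)[0][:,0]
def rays(f,uv):
    K,d,e,M=cam(f);p=cv2.undistortPoints(np.array(uv,float).reshape(-1,1,2),K,d)[:,0]
    D=np.c_[p,np.ones(len(p))]@M.T;return e,D/np.linalg.norm(D,axis=1)[:,None]
def onz(f,uv,z):
    e,D=rays(f,uv);return e+D*((z-e[2])/D[:,2])[:,None]
def tri(f,u,g,v):
    e1,D1=rays(f,[u]);e2,D2=rays(g,[v]);a,b=D1[0],D2[0]
    t=np.linalg.lstsq(np.c_[a,-b],e2-e1,rcond=None)[0];p,q=e1+t[0]*a,e2+t[1]*b
    return (p+q)/2,np.linalg.norm(p-q)
def crop(f,x0,y0,x1,y1,s,name):
    c=cv2.resize(f["color"][y0:y1,x0:x1],None,fx=s,fy=s,interpolation=cv2.INTER_CUBIC);cv2.imwrite(name,c)
E
python3 - <<'E'
from h import *;from workcell import bot
s=bot.grab_frame("side");t=bot.grab_frame("top")
print(proj(t,[[0.2,.51,.23],[0.387,0.0157,0],[.387,.3,0],[.6,0,0]]),proj(s,[[0.2,.51,.23],[0,0,0],[.387,.3,0],[.6,0,0]]))
crop(t,165,140,235,305,4,"pics/t_h.png");crop(t,265,70,400,240,4,"pics/t_c.png")
crop(s,190,240,390,300,4,"pics/s_h.png");crop(s,160,110,320,230,5,"pics/s_c.png")
E
```

```text
[[  2.36190429 405.86855839]
 [252.6357214  280.76766972]
 [134.56809373 294.26801599]
 [248.53121474 193.14341929]] [[689.1999999  371.78630079]
 [502.72542112 230.56828688]
 [383.2557332  340.44124967]
 [259.11065393 238.93771866]]
```

View pics/t_c.png

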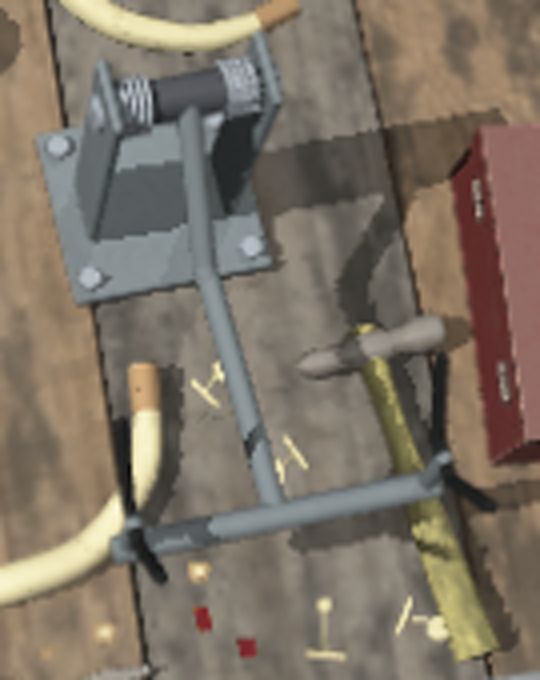

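View pics/s_c.png

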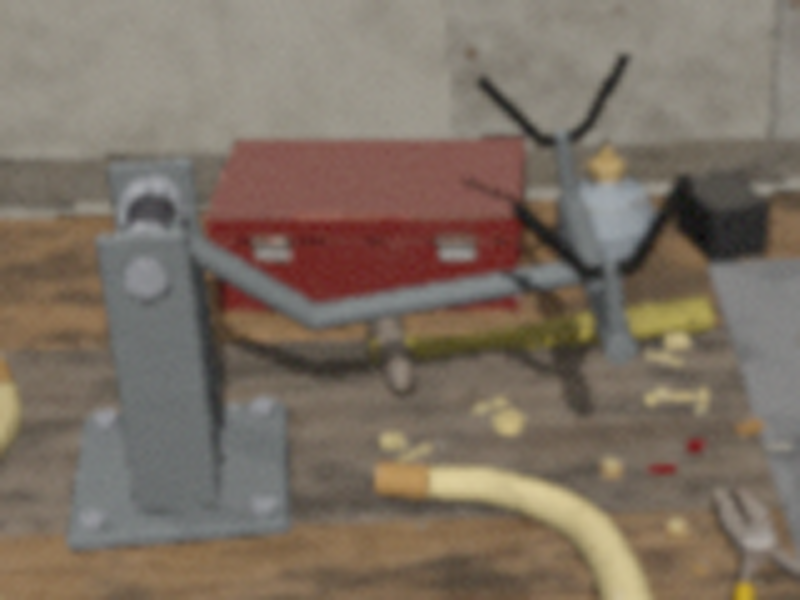

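View pics/t_h.png

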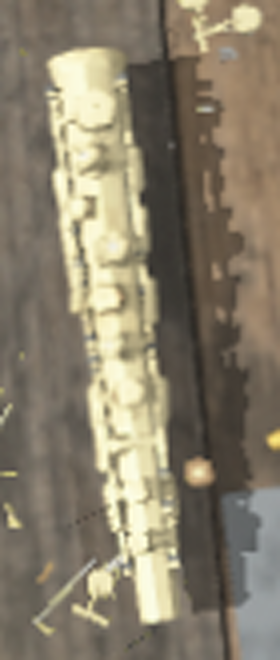

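View pics/s_h.png

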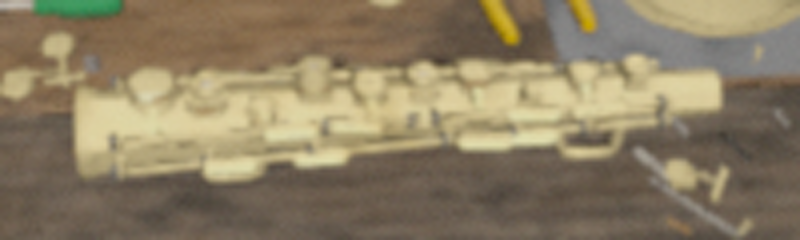

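```bash
cat > m1.py <<'E'
from h import *;from workcell import bot
s=bot.grab_frame("side");t=bot.grab_frame("top")
T=lambda x,y:(265+x/4,70+y/4)
S=lambda x,y:(160+x/5,110+y/5)
names=["near+x","near-x","far+x","far-x"]
P=[]
for n,a,b in zip(names,[T(124,422),T(163,579),T(441,357),T(491,507)],[S(516,206),S(686,180),S(482,79),S(626,60)]):
    p,e=tri(t,a,s,b);P.append(p);print(n,p.round(4),round(e,4))
P=np.array(P);c=P.mean(0);print(c);print(np.linalg.norm(P[0]-P[1]),np.linalg.norm(P[0]-P[2]),np.linalg.norm(P[1]-P[3]),np.linalg.norm(P[2]-P[3]))
d=(P[0]+P[1]-P[2]-P[3])/2;print("cradle y axis",d,np.degrees(np.arctan2(-d[0],d[1])))
# horn
H=lambda x,y:(165+x/4,140+y/4)
G=lambda x,y:(190+x/4,240+y/4)
for a,b in [(H(87,60),G(95,137)),(H(158,615),G(720,92))]:
    print(onz(t,[a],.027),onz(s,[b],.027),tri(t,a,s,b))
E
python3 m1.py
```

```text
near+x [ 0.5823 -0.096   0.1939] 0.0002
near-x [ 0.4993 -0.1022  0.2018] 0.0007
far+x [ 0.5958 -0.2634  0.1949] 0.0014
far-x [ 0.5142 -0.2718  0.2   ] 0.0019
[ 0.5479021  -0.1833654   0.19767307]
0.08362474503782415 0.16790600190160365 0.17025663255247836 0.08225457408510732
cradle y axis [-0.01422765  0.16847441  0.00037953] 4.827171726691884
[[0.70865922 0.14105796 0.027     ]] [[0.69909431 0.14614779 0.027     ]] (array([0.70426471, 0.14179812, 0.02496977]), np.float64(0.009720752739196559))
[[0.37072924 0.1293757  0.027     ]] [[0.36477511 0.12965823 0.027     ]] (array([0.36805669, 0.13018796, 0.02819384]), np.float64(0.005707226965477367))
```

Cradle is at about (0.548, -0.183) with its tips at z 0.198 as expected, spans 0.083 and 0.169 (80 and 170 given), and yaw about 4.8°. The horn's ends are about (0.7075, 0.141) and (0.3675, 0.1295), so its length is 0.340 as given. Its balance point is at about (0.5825, 0.1366) and its axis at 2.0°. I'll turn and travel over it at height.

```bash
cat > go.py <<'E'
import sys
from h import *;from workcell import bot
def go(x,y,z,yawdeg):
    s=bot.sense();M=R.from_euler("xyz",s["tool_rot"]).as_matrix()
    yaw=s["tool_rot"][2];dy=(np.radians(yawdeg)-yaw+np.pi)%(2*np.pi)-np.pi
    Mt=R.from_euler("xyz",[np.pi,0,np.radians(yawdeg)]).as_matrix()
    d=np.array([x,y,z])-s["tool_pos"]
    print("t",s["time"],"turn",round(-dy,3),"shift if turned first mm",(Mt.T@d*1000).round(1),"now axes",(M.T@d*1000).round(1))
    print("pos",s["tool_pos"].round(4),"rot",s["tool_rot"].round(4),"F",s["contact_force"].round(2),"T",s["torque"].round(3),"w",round(s["width"]*85.4,1))
if __name__=="__main__": go(*map(float,sys.argv[1:]))
E
python3 go.py .5825 .1366 .15 182
```

```text
t 0.3 turn -0.41 shift if turned first mm [-367.9 -388.2   81.1] now axes [-492.1 -209.5   81.2]
pos [0.2013 0.5117 0.2311] rot [-3.1412 -0.      2.7668] F [ 0.71 -0.42  1.12] T [ 0.012 -0.035  0.016] w 85.6
```

jog_arm --pt "85.4 0 0 0 -0.137" --pt "85.4 0 0 0 -0.137" --pt "85.4 0 0 0 -0.137" --pt "85.4 0 0 0 0"

```text
time: 0.7
tool_pos: [0.2013, 0.5118, 0.2312]
tool_rot: [-3.141, -0.0, -3.103]
contact_force: [-0.7, -0.3, 0.7]
width: 0.999
```

```bash
python3 go.py .5825 .1366 .15 182
```

```text
t 0.7 turn 0.003 shift if turned first mm [-367.9 -388.2   81.2] now axes [-366.6 -389.4   81.2]
pos [0.2013 0.5118 0.2312] rot [-3.1415e+00 -1.0000e-04 -3.1034e+00] F [-0.66 -0.29  0.7 ] T [-0.047 -0.018 -0.011] w 85.3
```

jog_arm --pt "85.4 -28 -30 0 0" --pt "85.4 -28 -30 0 0" --pt "85.4 -28 -30 0 0" --pt "85.4 -28 -30 0 0" --pt "85.4 -28 -30 0 0" --pt "85.4 -28 -30 0 0" --pt "85.4 -28 -30 0 0"

```text
time: 1.4
tool_pos: [0.4058, 0.3077, 0.2314]
tool_rot: [3.141, 0.0, -3.11]
contact_force: [0.2, -0.5, 0.4]
width: 1.001
```

jog_arm --pt "85.4 -28 -30 10 0" --pt "85.4 -28 -30 10 0" --pt "85.4 -28 -30 10 0" --pt "85.4 -28 -30 10 0" --pt "85.4 -28 -30 10 0" --pt "85.4 -28 -30 10 0" --pt "85.4 0 0 10 0" --pt "85.4 0 0 0 0"

```text
time: 2.2
tool_pos: [0.5786, 0.1346, 0.1597]
tool_rot: [-3.141, -0.003, -3.11]
contact_force: [-1.1, -0.0, -0.7]
width: 1.0
```

```bash
python3 go.py .5825 .1366 .15 182; python3 - <<'E'
from h import *;from workcell import bot
for n in("side","top"):
    f=bot.grab_frame(n);s=bot.sense()
    cv2.imwrite(f"pics/{n}1.png",f["color"])
    c=np.array([.5825,.1366,.027]);u=np.array([.9994,.035,0])
    print(proj(f,[c,c+.125*u,c-.215*u]))
E
```

```text
t 2.2 turn -0.003 shift if turned first mm [-4.   1.9  9.7] now axes [-4.   1.9  9.7]
pos [0.5786 0.1346 0.1597] rot [-3.1414e+00 -2.9000e-03 -3.1101e+00] F [-1.07 -0.02 -0.72] T [-0.007 -0.075  0.021] w 85.4
[[268.83733    268.895084  ]
 [209.99485953 272.67402649]
 [368.58957402 262.85885592]]
[[192.89036297 204.49406253]
 [186.82274541 155.46731585]
 [204.76672211 295.09385674]]
```

View pics/side1.png

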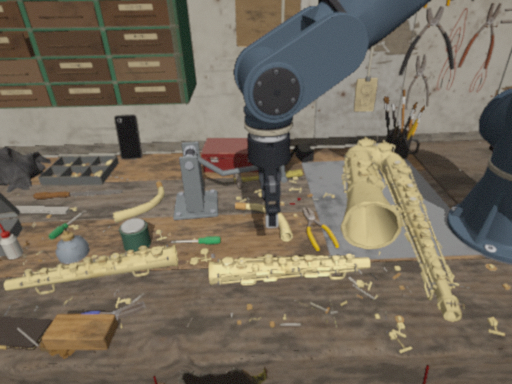

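View pics/top1.png

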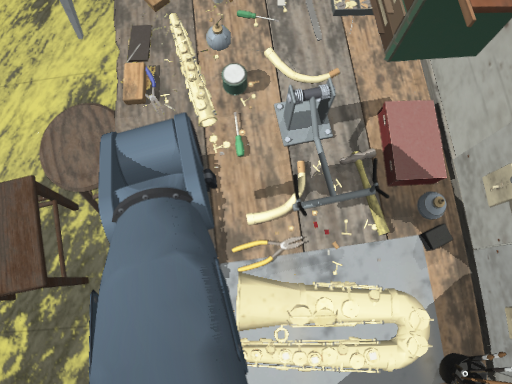

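The side view projection of the horn estimate matches: (210,273) and (369,263) against the seen ends. Descending.

jog_arm --pt "85.4 -4 2 25 -0.003" --pt "85.4 0 0 30 0" --pt "85.4 0 0 30 0" --pt "85.4 0 0 20 0" --pt "85.4 0 0 15 0" --pt "85.4 0 0 10 0" --pt "85.4 0 0 8 0" --pt "85.4 0 0 0 0"

```text
time: 3.1
tool_pos: [0.5829, 0.1375, 0.023]
tool_rot: [-3.142, -0.0, -3.102]
contact_force: [0.5, -0.0, -0.4]
width: 0.996
```

```bash
python3 go.py .5825 .1366 .009 182; python3 - <<'E'
from h import *;from workcell import bot
f=bot.grab_frame("side");crop(f,180,180,400,310,3,"pics/s2.png")
E
```

```text
t 3.1 turn 0.004 shift if turned first mm [ 0.4 -0.9 14. ] now axes [ 0.4 -0.9 14. ]
pos [0.5829 0.1375 0.023 ] rot [-3.1415e+00 -5.0000e-04 -3.1023e+00] F [ 0.5  -0.01 -0.41] T [-0.025  0.02  -0.038] w 85.1
```

View pics/s2.png

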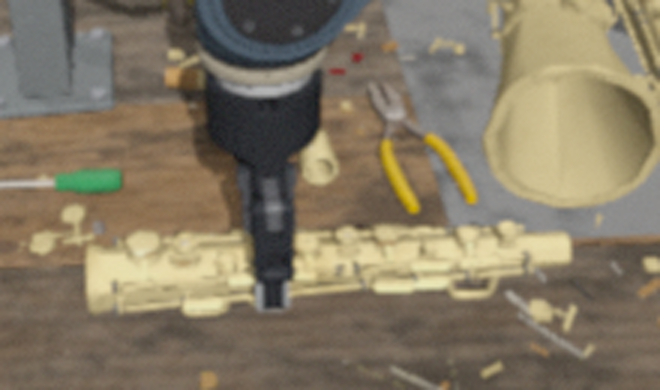

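The fingers straddle the horn at crop (270,290), between keys. I'll go the last 14 mm down and close.

jog_arm --pt "85.4 0 0 8 0" --pt "85.4 0 0 6 0" --pt "85.4 0 0 0 0" --pt "60 0 0 0 0" --pt "45 0 0 0 0" --pt "35 0 0 0 0" --pt "25 0 0 0 0" --pt "20 0 0 0 0"

```text
time: 3.95
tool_pos: [0.5834, 0.1375, 0.0099]
tool_rot: [3.141, 0.001, -3.102]
contact_force: [-1.9, -0.0, 5.9]
width: 0.412
```

jog_arm --pt "15 0 0 0 0" --pt "15 0 0 0 0" --pt "15 0 0 0 0" --pt "15 0 0 0 0"

```text
time: 4.35
tool_pos: [0.5834, 0.1375, 0.0099]
tool_rot: [3.141, 0.001, -3.102]
contact_force: [-2.2, 0.2, 5.5]
width: 0.411
```

```bash
python3 go.py .5825 .1366 .009 182; python3 - <<'E'
from h import *;from workcell import bot
f=bot.grab_frame("side");crop(f,180,180,400,310,3,"pics/s3.png")
E
```

```text
t 4.35 turn 0.004 shift if turned first mm [ 0.9 -0.9  0.9] now axes [ 0.9 -0.9  0.9]
pos [0.5834 0.1375 0.0099] rot [ 3.1415e+00  8.0000e-04 -3.1022e+00] F [-2.21  0.2   5.5 ] T [0.06  0.186 0.074] w 35.1
```

View pics/s3.png

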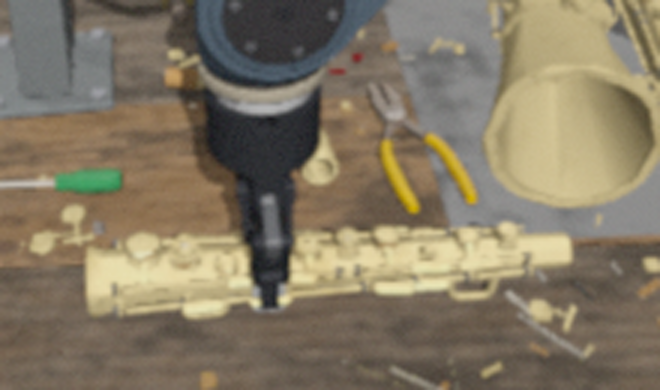

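jog_arm --pt "15 0 0 -3 0" --pt "15 0 0 -6 0" --pt "15 0 0 -10 0" --pt "15 0 0 -15 0" --pt "15 0 0 -15 0" --pt "15 0 0 -6 0" --pt "15 0 0 0 0" --pt "15 0 0 0 0"

```text
time: 5.2
tool_pos: [0.5829, 0.1374, 0.0642]
tool_rot: [-3.142, -0.0, -3.102]
contact_force: [0.6, 0.1, -7.2]
width: 0.414
```

```bash
python3 go.py .5825 .1366 .009 182; python3 - <<'E'
from h import *;from workcell import bot
f=bot.grab_frame("side");crop(f,180,170,400,300,3,"pics/s4.png")
for i in range(6):
    f=bot.grab_frame("side");s=bot.sense();print(s["contact_force"].round(2),s["torque"].round(3))
E
```

```text
t 5.2 turn 0.004 shift if turned first mm [ 0.4 -0.7 55.2] now axes [ 0.4 -0.7 55.2]
pos [0.5829 0.1374 0.0642] rot [-3.1416e+00 -2.0000e-04 -3.1024e+00] F [ 0.59  0.06 -7.24] T [0.004 0.007 0.014] w 35.3
[-0.85  0.17 -6.3 ] [-0.036 -0.016  0.014]
[-0.1  -0.89 -6.46] [-0.015 -0.017  0.036]
[-0.38 -0.79 -7.12] [ 0.012 -0.     0.011]
[ 0.03 -0.55 -6.7 ] [ 0.009 -0.043 -0.024]
[ 0.1   0.78 -6.29] [-0.022 -0.032  0.056]
[ 0.61  0.23 -5.83] [-0.046 -0.019 -0.058]
```

View pics/s4.png

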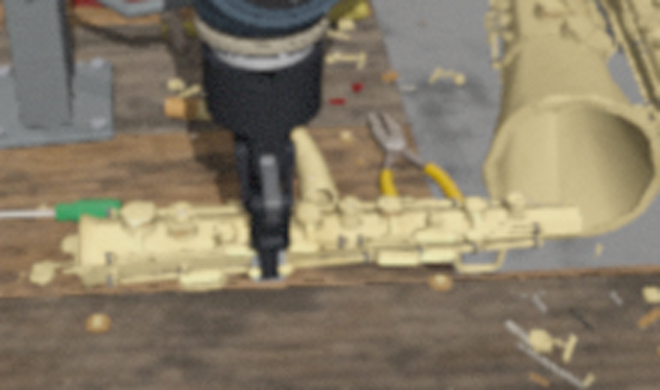

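Horn held level, weight about 6.5 N, with no clear off-balance torque. I'll raise it, turn it −87° at height, then carry it over.

jog_arm --pt "15 0 0 -15 0" --pt "15 0 0 -30 0" --pt "15 0 0 -40 0" --pt "15 0 0 -40 0" --pt "15 0 0 -40 0" --pt "15 0 0 -40 0" --pt "15 0 0 -30 0" --pt "15 0 0 -10 0"

```text
time: 6.35
tool_pos: [0.5838, 0.1375, 0.3138]
tool_rot: [3.141, 0.006, -3.102]
contact_force: [0.2, -0.4, -6.3]
width: 0.412
```

jog_arm --pt "15 0 0 0 0.05" --pt "15 0 0 0 0.1" --pt "15 0 0 0 0.11" --pt "15 0 0 0 0.11" --pt "15 0 0 0 0.11" --pt "15 0 0 0 0.11" --pt "15 0 0 0 0.11" --pt "15 0 0 0 0.11"

```text
time: 7.15
tool_pos: [0.5825, 0.1373, 0.3082]
tool_rot: [-3.14, -0.001, 2.366]
contact_force: [0.9, 0.7, -6.3]
width: 0.417
```

jog_arm --pt "15 0 0 0 0.11" --pt "15 0 0 0 0.11" --pt "15 0 0 0 0.11" --pt "15 0 0 0 0.11" --pt "15 0 0 0 0.11" --pt "15 0 0 0 0.1" --pt "15 0 0 0 0.06" --pt "15 0 0 0 0"

```text
time: 7.95
tool_pos: [0.5826, 0.1373, 0.3083]
tool_rot: [-3.14, 0.0, 1.66]
contact_force: [-0.7, 1.2, -7.0]
width: 0.415
```

```bash
python3 go.py .548 -.183 .25 94.8
```

```text
t 7.95 turn 0.005 shift if turned first mm [-316.3  -61.3   58.3] now axes [-315.9  -62.9   58.5]
pos [0.5826 0.1373 0.3083] rot [-3.1398e+00  1.0000e-04  1.6599e+00] F [-0.67  1.16 -7.02] T [-0.028 -0.014 -0.003] w 35.4
```

jog_arm --pt "15 -15 -3 0 0.005" --pt "15 -30 -6 0 0" --pt "15 -40 -8 0 0" --pt "15 -40 -8 0 0" --pt "15 -40 -8 0 0" --pt "15 -40 -8 0 0" --pt "15 -40 -8 0 0" --pt "15 -30 -6 0 0"

```text
time: 8.75
tool_pos: [0.5506, -0.1441, 0.3091]
tool_rot: [-3.141, 0.0, 1.656]
contact_force: [1.2, -0.9, -6.7]
width: 0.411
```

jog_arm --pt "15 -25 -5 10 0" --pt "15 -10 -2 20 0" --pt "15 -6 0 20 0" --pt "15 0 0 8 0" --pt "15 0 0 0 0" --pt "15 0 0 0 0"

```text
time: 9.35
tool_pos: [0.5485, -0.1826, 0.2521]
tool_rot: [3.141, 0.0, 1.657]
contact_force: [0.2, 1.1, -5.3]
width: 0.414
```

```bash
python3 go.py .548 -.183 .25 94.8; python3 - <<'E'
from h import *;from workcell import bot
f=bot.grab_frame("side");crop(f,160,60,360,210,4,"pics/s5.png")
f=bot.grab_frame("top");cv2.imwrite("pics/t5f.png",f["color"]);crop(f,220,130,420,280,4,"pics/t5.png")
E
```

```text
t 9.35 turn 0.002 shift if turned first mm [-0.3 -0.5  2.1] now axes [-0.3 -0.5  2.1]
pos [ 0.5485 -0.1826  0.2521] rot [3.1408e+00 4.0000e-04 1.6566e+00] F [ 0.17  1.13 -5.27] T [-0.001 -0.016  0.007] w 35.4
```

View pics/s5.png

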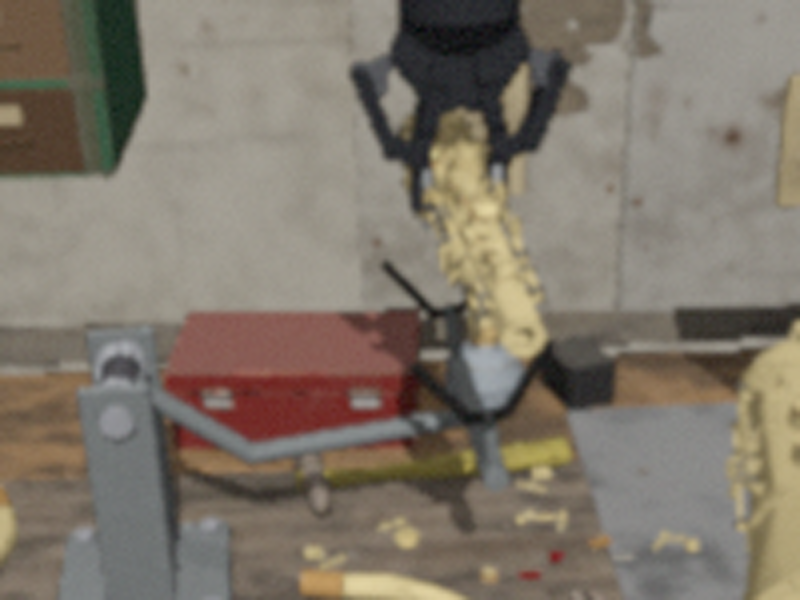

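View pics/t5.png

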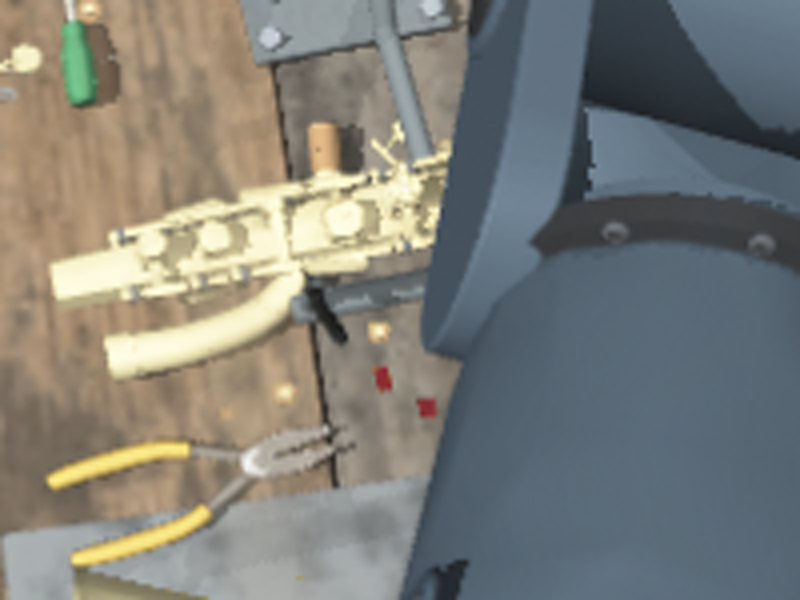

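```bash
python3 - <<'E'
from h import *;from workcell import bot
t=bot.grab_frame("top");s=bot.grab_frame("side")
p=bot.sense()["tool_pos"];a=np.radians(94.9)
E=[p[0]+.215*np.cos(a),p[1]+.215*np.sin(a),p[2]+.017];print(E)
print(proj(t,[E]),onz(t,[(234,200)],E[2]),proj(s,[E]),tri(t,(234,200),s,(291.5,144)))
E
```

```text
[np.float64(0.5302000338467195), np.float64(0.031629028597233516), np.float64(0.2691569794940469)]
[[234.12257055 200.92670642]] [[0.53190638 0.03165961 0.26915698]] [[290.45854671 143.35830473]] (array([0.53005777, 0.03205713, 0.26840592]), np.float64(0.004000136583381299))
```

The held thin end measures (0.530, 0.032, 0.268), which matches the prediction within 2 mm. Lowering.

jog_arm --pt "15 0 0 10 0" --pt "15 0 0 18 0" --pt "15 0 0 18 0" --pt "15 0 0 14 0" --pt "15 0 0 8 0" --pt "15 0 0 5 0" --pt "15 0 0 2 0" --pt "15 0 0 0 0"

```text
time: 10.35
tool_pos: [0.5484, -0.1828, 0.1765]
tool_rot: [3.141, 0.0, 1.656]
contact_force: [-0.3, -0.7, -5.9]
width: 0.415
```

```bash
python3 go.py .548 -.183 .17 94.8; python3 - <<'E'
from h import *;from workcell import bot
f=bot.grab_frame("side");crop(f,160,60,360,210,4,"pics/s6.png")
E
```

```text
t 10.35 turn 0.001 shift if turned first mm [-0.2 -0.4  6.5] now axes [-0.2 -0.4  6.5]
pos [ 0.5484 -0.1828  0.1765] rot [3.1412e+00 2.0000e-04 1.6557e+00] F [-0.3  -0.69 -5.93] T [0.008 0.009 0.021] w 35.4
```

View pics/s6.png

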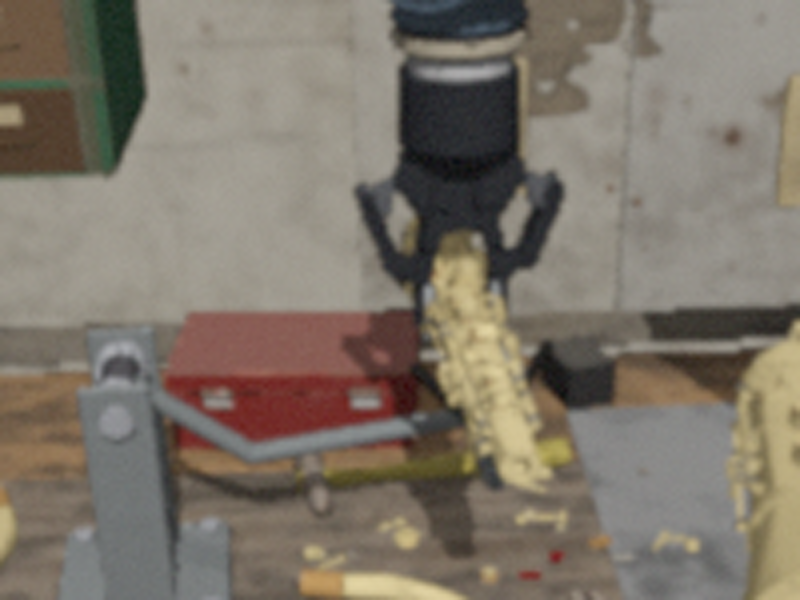

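No contact yet, and the horn sits within the hooks. I'll go on down slowly.

jog_arm --pt "15 0 0 2 0" --pt "15 0 0 3 0" --pt "15 0 0 3 0" --pt "15 0 0 3 0" --pt "15 0 0 3 0" --pt "15 0 0 3 0" --pt "15 0 0 2 0" --pt "15 0 0 0 0"

```text
time: 11.2
tool_pos: [0.5482, -0.1828, 0.157]
tool_rot: [-3.141, -0.0, 1.656]
contact_force: [-1.6, 0.9, -4.6]
width: 0.411
```

```bash
python3 go.py .548 -.183 .15 94.8
```

```text
t 11.2 turn 0.001 shift if turned first mm [-0.2 -0.2  7. ] now axes [-0.2 -0.2  7. ]
pos [ 0.5482 -0.1828  0.157 ] rot [-3.1413e+00 -1.0000e-04  1.6557e+00] F [-1.55  0.94 -4.63] T [-0.132  0.185 -0.141] w 35.1
```

jog_arm --pt "15 0 0 3 0" --pt "15 0 -0.5 3 0" --pt "15 0 -0.5 3 0" --pt "15 0 0 3 0" --pt "15 0 0 3 0" --pt "15 0 0 2 0" --pt "15 0 0 0 0" --pt "15 0 0 0 0"

```text
time: 12.0
tool_pos: [0.5471, -0.1828, 0.1403]
tool_rot: [-3.141, -0.0, 1.656]
contact_force: [-2.6, 0.4, -2.5]
width: 0.41
```

```bash
python3 go.py .548 -.183 .12 94.8; python3 - <<'E'
from h import *;from workcell import bot
f=bot.grab_frame("side");crop(f,160,60,360,210,4,"pics/s7.png")
f=bot.grab_frame("top");crop(f,220,100,420,250,4,"pics/t7.png")
E
```

```text
t 12.0 turn 0.001 shift if turned first mm [-0.2  0.8 20.3] now axes [-0.2  0.9 20.3]
pos [ 0.5471 -0.1828  0.1403] rot [-3.1413e+00 -1.0000e-04  1.6557e+00] F [-2.59  0.44 -2.5 ] T [-0.345  0.298 -0.215] w 35.0
```

View pics/s7.png

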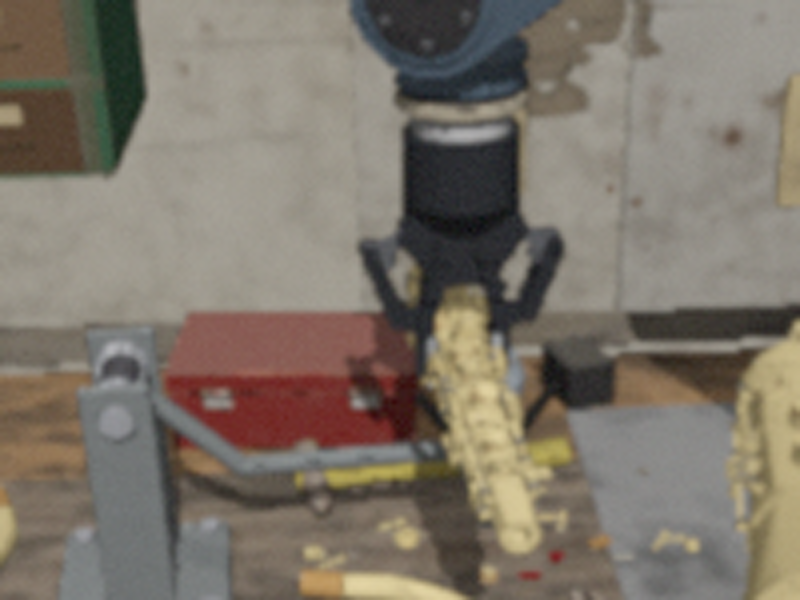

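View pics/t7.png

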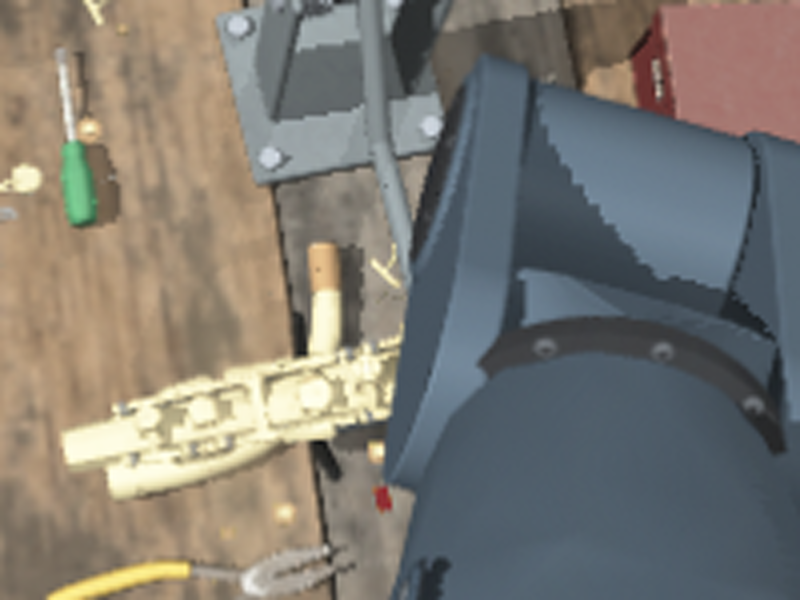

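The horn is in the hooks, but the lateral force of −2.6 N says it bears on the +x flank. I'll ease it toward −x while going down.

jog_arm --pt "15 0 -1 2 0" --pt "15 0 -1 2 0" --pt "15 0 -1 2 0" --pt "15 0 0 0 0" --pt "15 0 0 0 0"

```text
time: 12.6
tool_pos: [0.5444, -0.1831, 0.1343]
tool_rot: [3.141, 0.0, 1.656]
contact_force: [0.5, -0.3, -2.3]
width: 0.41
```

```bash
python3 go.py .548 -.183 .12 94.8
```

```text
t 12.6 turn 0.001 shift if turned first mm [-0.2  3.6 14.3] now axes [-0.2  3.6 14.3]
pos [ 0.5444 -0.1831  0.1343] rot [3.1413e+00 2.0000e-04 1.6560e+00] F [ 0.55 -0.29 -2.29] T [-0.338 -0.091  0.061] w 35.0
```

The lateral force is gone. I'll keep following it down.

jog_arm --pt "15 0 0 2 0" --pt "15 0 0 2 0" --pt "15 0 0 2 0" --pt "15 0 0 2 0" --pt "15 0 0 2 0" --pt "15 0 0 1 0" --pt "15 0 0 0 0" --pt "15 0 0 0 0"

```text
time: 13.4
tool_pos: [0.5443, -0.1831, 0.1233]
tool_rot: [-3.142, 0.0, 1.656]
contact_force: [-0.3, -1.2, -1.0]
width: 0.414
```

```bash
python3 go.py .548 -.183 .12 94.8;python3 - <<'E'
from h import *;from workcell import bot
f=bot.grab_frame("side");crop(f,160,60,360,210,4,"pics/s8.png")
F=[]
for i in range(6):
    f=bot.grab_frame("side");s=bot.sense();F.append(np.r_[s["contact_force"],s["torque"]])
print(np.mean(F,0).round(3))
E
```

```text
t 13.4 turn 0.001 shift if turned first mm [-0.2  3.7  3.3] now axes [-0.2  3.7  3.3]
pos [ 0.5443 -0.1831  0.1233] rot [-3.1416e+00  1.0000e-04  1.6558e+00] F [-0.29 -1.25 -0.97] T [-0.484 -0.1    0.03 ] w 35.4
[ 0.08  -1.025 -1.31  -0.436 -0.099 -0.054]
```

View pics/s8.png

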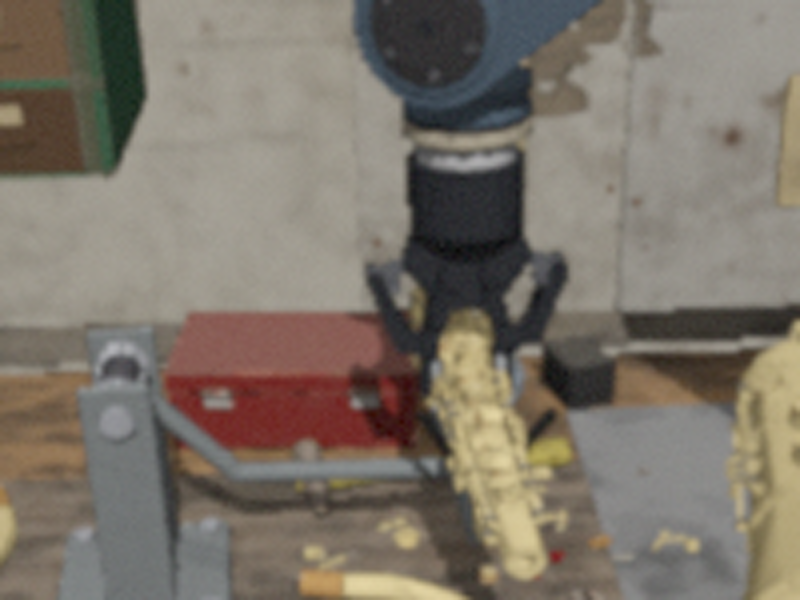

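jog_arm --pt "15 0 0 2 0" --pt "15 0 0 2 0" --pt "15 0 0 2 0" --pt "15 0 0 2 0" --pt "15 0 0 2 0" --pt "15 0 0 0 0" --pt "15 0 0 0 0" --pt "15 0 0 0 0"

```text
time: 14.55
tool_pos: [0.5444, -0.1831, 0.1134]
tool_rot: [3.141, 0.0, 1.656]
contact_force: [2.9, -0.3, -0.1]
width: 0.413
```

```bash
cat >> h.py <<'E'
def avg(n=6):
    from workcell import bot
    F=[]
    for i in range(n):
        bot.grab_frame("side");s=bot.sense();F.append(np.r_[s["contact_force"],s["torque"]])
    print("avg F,T",np.mean(F,0).round(3),"std",np.std(F,0).round(2),"z",s["tool_pos"][2].round(4),"t",s["time"],"w",s["width"]*85.4)
E
python3 -c "
from h import *;avg(8)"
```

```text
avg F,T [ 3.454 -0.121  0.505 -0.361 -0.59   0.234] std [0.52 0.31 0.54 0.02 0.04 0.03] z 0.1134 t 14.95 w 35.44217912675647
```

The lateral force has swung to +3.5 N because the cradle arcs back toward +x. Easing +x by 2 mm.

jog_arm --pt "15 0 1 0 0" --pt "15 0 1 0 0" --pt "15 0 0 0 0" --pt "15 0 0 0 0"

```text
time: 15.35
tool_pos: [0.5453, -0.1828, 0.1128]
tool_rot: [-3.139, -0.001, 1.655]
contact_force: [-5.4, -3.0, -0.4]
width: 0.414
```

```bash
python3 - <<'E'
from h import *;avg(8)
from workcell import bot
f=bot.grab_frame("side");crop(f,160,60,360,210,4,"pics/s9.png")
f=bot.grab_frame("top");crop(f,220,100,420,250,4,"pics/t9.png")
E
```

```text
avg F,T [-5.094 -2.232 -0.92  -0.703  0.754 -0.332] std [0.43 0.7  0.48 0.04 0.03 0.02] z 0.1128 t 15.75 w 34.93480338338482
```

View pics/s9.png

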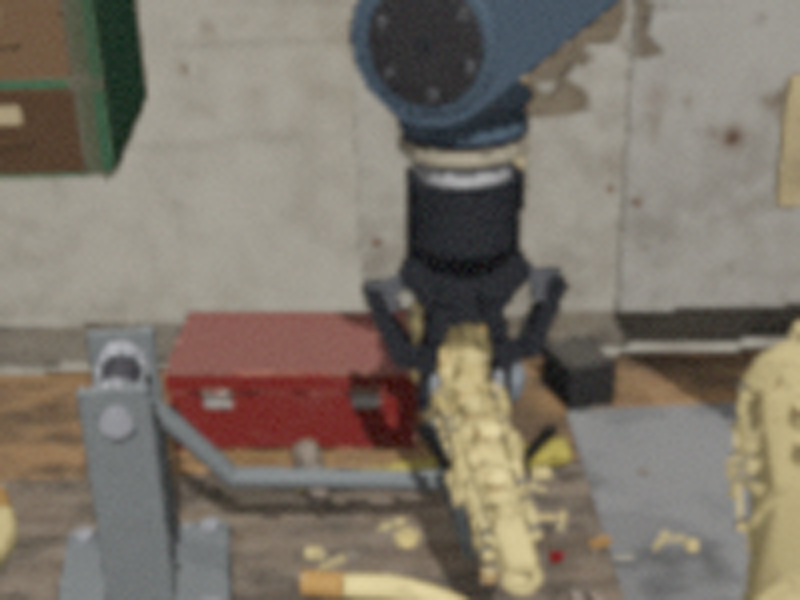

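View pics/t9.png

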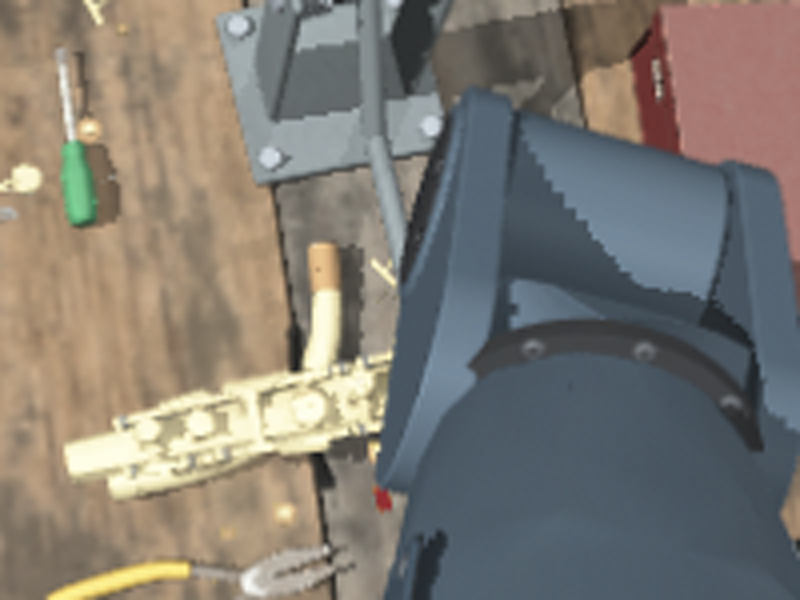

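Two mm was too much (−5 N); I'll come back by a little over 1 mm.

jog_arm --pt "15 0 -0.6 0 0" --pt "15 0 -0.6 0 0" --pt "15 0 0 0 0" --pt "15 0 0 0 0"

```text
time: 16.25
tool_pos: [0.545, -0.183, 0.1133]
tool_rot: [-3.142, -0.0, 1.656]
contact_force: [-2.4, -1.6, -1.1]
width: 0.412
```

```bash
python3 -c "
from h import *;avg(8)"
```

```text
avg F,T [-2.759 -0.972 -0.408 -0.46   0.356 -0.219] std [0.47 0.64 0.64 0.03 0.04 0.02] z 0.1133 t 16.65 w 35.171986240633956
```

jog_arm --pt "15 0 -0.6 1 0" --pt "15 0 -0.5 1 0" --pt "15 0 0 1 0" --pt "15 0 0 0 0" --pt "15 0 0 0 0"

```text
time: 17.15
tool_pos: [0.5446, -0.1831, 0.1106]
tool_rot: [3.14, 0.001, 1.656]
contact_force: [4.3, 1.3, 0.9]
width: 0.417
```

```bash
python3 -c "
from h import *;avg(8)"
```

```text
avg F,T [ 5.423  1.232  1.333 -0.142 -0.953  0.218] std [0.57 0.52 0.55 0.02 0.02 0.03] z 0.1106 t 17.55 w 35.35607171173655
```

jog_arm --pt "15 0 0.6 0 0" --pt "15 0 0.6 0 0" --pt "15 0 0 0 0" --pt "15 0 0 0 0"

```text
time: 17.95
tool_pos: [0.5448, -0.183, 0.1101]
tool_rot: [-3.141, -0.0, 1.656]
contact_force: [-0.0, -0.8, -0.3]
width: 0.417
```

```bash
python3 -c "
from h import *;avg(8)"
```

```text
avg F,T [-0.423 -1.068  0.261 -0.54   0.037  0.145] std [0.55 0.42 0.47 0.05 0.08 0.03] z 0.1102 t 18.35 w 35.52864834304577
```

The vertical and lateral forces are now both near 0, so the arm carries the weight and stands still. After this pause I'll loosen the fingers in small steps.

jog_arm --pt "30 0 0 0 0" --pt "33 0 0 0 0" --pt "34 0 0 0 0" --pt "34.5 0 0 0 0" --pt "34.5 0 0 0 0"

```text
time: 18.85
tool_pos: [0.545, -0.183, 0.1102]
tool_rot: [-3.141, -0.0, 1.656]
contact_force: [-2.3, -2.3, -0.4]
width: 0.41
```

```bash
python3 -c "
from h import *;avg(4)"
```

```text
avg F,T [-2.417 -1.713  0.03  -0.619  0.333  0.003] std [0.72 0.4  0.21 0.02 0.01 0.02] z 0.1103 t 19.05 w 35.09451919341383
```

jog_arm --pt "35 0 0 0 0" --pt "35.2 0 0 0 0" --pt "35.4 0 0 0 0" --pt "35.6 0 0 0 0" --pt "35.6 0 0 0 0"

```text
time: 19.55
tool_pos: [0.5451, -0.183, 0.1103]
tool_rot: [-3.141, -0.0, 1.656]
contact_force: [-2.0, -1.1, 0.2]
width: 0.418
```

```bash
python3 - <<'E'
from h import *;avg(4)
from workcell import bot
f=bot.grab_frame("side");crop(f,160,60,360,210,4,"pics/s10.png")
E
```

```text
avg F,T [-2.929 -1.175 -0.48  -0.453  0.452 -0.034] std [0.37 0.39 0.4  0.03 0.04 0.02] z 0.1102 t 19.75 w 35.83108898347692
```

View pics/s10.png

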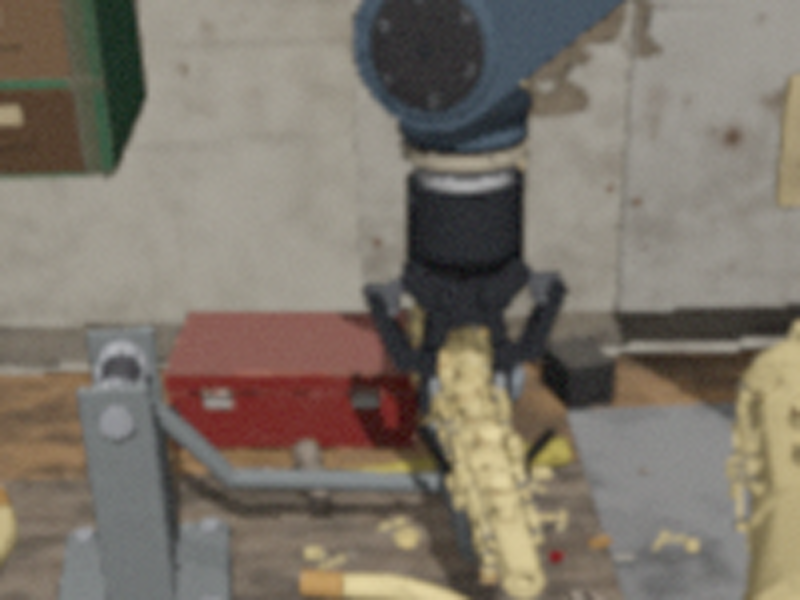

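jog_arm --pt "35.6 0 -0.5 0.5 0" --pt "35.6 0 -0.3 0.5 0" --pt "35.6 0 0 0 0" --pt "35.6 0 0 0 0"

```text
time: 20.2
tool_pos: [0.5449, -0.1831, 0.1096]
tool_rot: [3.14, 0.0, 1.656]
contact_force: [2.2, 0.3, 0.6]
width: 0.418
```

```bash
python3 - <<'E'
from h import *;avg(6)
E
```

```text
avg F,T [ 3.9    0.877  0.74  -0.092 -0.681  0.108] std [0.54 0.3  0.65 0.02 0.1  0.03] z 0.1095 t 20.5 w 36.260511790053165
```

jog_arm --pt "35.8 0 0.3 0 0" --pt "35.8 0 0.2 0 0" --pt "36 0 0 0 0" --pt "36 0 0 0 0"

```text
time: 20.9
tool_pos: [0.5449, -0.183, 0.1093]
tool_rot: [-3.142, 0.0, 1.656]
contact_force: [3.6, 0.1, 1.1]
width: 0.424
```

```bash
python3 - <<'E'
from h import *;avg(6)
E
```

```text
avg F,T [ 3.7   -0.008  1.169 -0.114 -0.654  0.123] std [0.33 0.24 0.48 0.03 0.01 0.02] z 0.1093 t 21.2 w 36.06221649221321
```

jog_arm --pt "36 0 0.3 -1 0" --pt "36 0 0.3 -1 0" --pt "36 0 0 0 0" --pt "36 0 0 0 0"

```text
time: 21.6
tool_pos: [0.5448, -0.1829, 0.111]
tool_rot: [-3.14, -0.0, 1.656]
contact_force: [-3.1, -2.1, -0.3]
width: 0.42
```

```bash
python3 - <<'E'
from h import *;avg(6)
E
```

```text
avg F,T [-3.634 -2.297 -0.625 -0.456  0.643  0.006] std [0.78 0.58 0.69 0.04 0.12 0.03] z 0.111 t 21.9 w 36.18747651950004
```

jog_arm --pt "36 0 -0.1 0.5 0" --pt "36 0 0 0.5 0" --pt "36 0 0 0 0" --pt "36 0 0 0 0"

```text
time: 22.3
tool_pos: [0.5452, -0.1829, 0.1102]
tool_rot: [-3.141, -0.0, 1.656]
contact_force: [-3.9, -1.1, -0.7]
width: 0.427
```

```bash
python3 - <<'E'
from h import *;avg(6)
E
```

```text
avg F,T [-4.538 -0.968 -0.44  -0.269  0.712 -0.012] std [0.39 0.3  0.71 0.06 0.04 0.05] z 0.1103 t 22.6 w 36.14091223896069
```

jog_arm --pt "36 0 -0.3 0 0" --pt "36 0 -0.3 0 0" --pt "36 0 0 0 0" --pt "36 0 0 0 0"

```text
time: 23.0
tool_pos: [0.5451, -0.183, 0.1105]
tool_rot: [3.141, 0.0, 1.656]
contact_force: [-1.4, 0.4, 0.2]
width: 0.422
```

```bash
python3 - <<'E'
from h import *;avg(6)
E
```

```text
avg F,T [-0.464  1.321  0.48   0.073  0.064  0.017] std [0.39 0.3  0.48 0.04 0.06 0.03] z 0.1104 t 23.3 w 36.03953255027775
```

Forces and torques are all near zero, and the horn has settled toward its tilt in the hooks. I'll open gradually.

jog_arm --pt "36.3 0 0 0 0" --pt "36.6 0 0 0 0" --pt "37 0 0 0 0" --pt "37.5 0 0 0 0" --pt "37.5 0 0 0 0"

```text
time: 23.8
tool_pos: [0.5448, -0.1832, 0.1103]
tool_rot: [3.142, 0.0, 1.656]
contact_force: [0.5, -0.6, 0.3]
width: 0.442
```

```bash
python3 - <<'E'
from h import *;avg(4)
from workcell import bot
f=bot.grab_frame("side");crop(f,160,60,360,210,4,"pics/s11.png")
E
```

```text
avg F,T [ 0.298  0.133  0.442  0.013 -0.067  0.015] std [0.48 0.76 0.51 0.01 0.02 0.04] z 0.1103 t 24.0 w 37.516147258921215
```

View pics/s11.png

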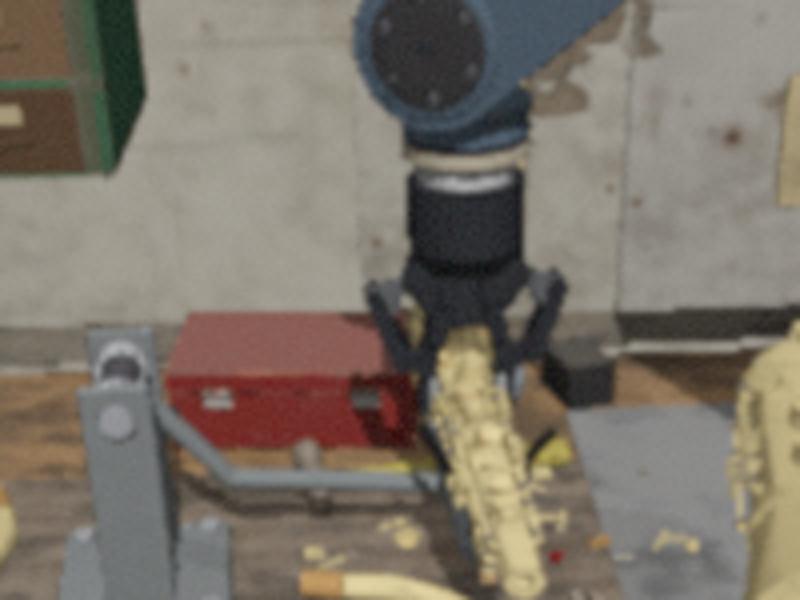

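It's free at 37.5 mm with zero force and nothing moved. I'll open wide and then rise.

jog_arm --pt "39 0 0 0 0" --pt "42 0 0 0 0" --pt "48 0 0 0 0" --pt "56 0 0 0 0" --pt "66 0 0 0 0" --pt "76 0 0 0 0" --pt "85.4 0 0 0 0" --pt "85.4 0 0 0 0"

```text
time: 24.85
tool_pos: [0.5448, -0.183, 0.1103]
tool_rot: [-3.142, 0.0, 1.656]
contact_force: [-0.3, 0.1, 0.3]
width: 0.997
```

```bash
python3 - <<'E'
from h import *;avg(4)
from workcell import bot
f=bot.grab_frame("side");crop(f,160,60,360,210,4,"pics/s12.png")
E
```

```text
avg F,T [ 0.053  0.052 -0.617 -0.01  -0.02  -0.003] std [0.33 0.36 0.65 0.01 0.02 0.  ] z 0.1103 t 25.05 w 85.41068242283536
```

View pics/s12.png

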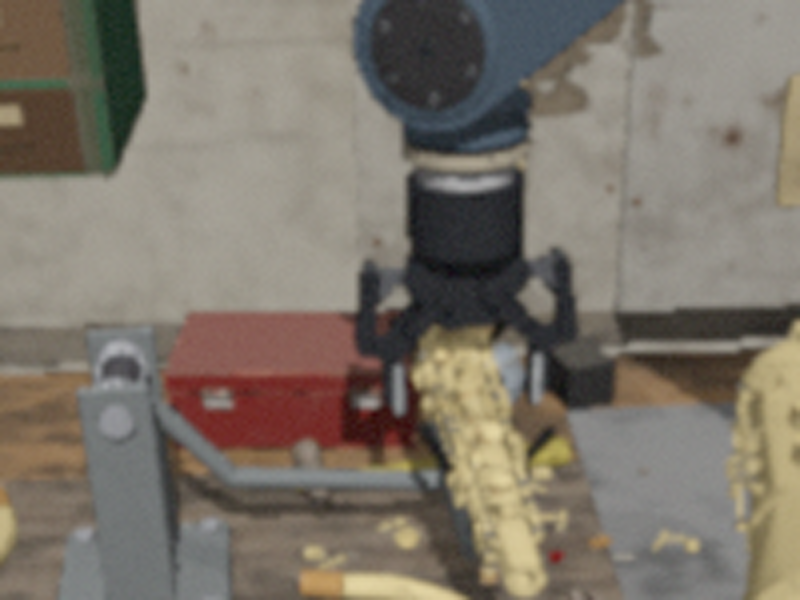

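The horn didn't move on release: the thin end is still at crop (520,590) and the arm tube is unchanged. Rising straight up.

jog_arm --pt "85.4 0 0 -4 0" --pt "85.4 0 0 -8 0" --pt "85.4 0 0 -12 0" --pt "85.4 0 0 -20 0" --pt "85.4 0 0 -30 0" --pt "85.4 0 0 -40 0" --pt "85.4 0 0 -40 0" --pt "85.4 0 0 -40 0"

```text
time: 25.9
tool_pos: [0.5445, -0.1829, 0.3072]
tool_rot: [3.141, 0.001, 1.656]
contact_force: [1.0, 0.1, 0.2]
width: 0.999
```

jog_arm --pt "85.4 30 0 -15 0" --pt "85.4 40 0 0 0" --pt "85.4 40 -20 0 0" --pt "85.4 40 -20 0 0" --pt "85.4 40 -20 0 0" --pt "85.4 40 -20 0 0" --pt "85.4 30 -10 0 0" --pt "85.4 0 0 0 0"

```text
time: 26.7
tool_pos: [0.4316, 0.0708, 0.3206]
tool_rot: [3.14, -0.0, 1.659]
contact_force: [-0.1, -0.1, 0.1]
width: 0.999
```

```bash
python3 - <<'E'
from h import *;from workcell import bot
print(bot.sense()["tool_pos"],bot.sense()["time"])
f=bot.grab_frame("side");crop(f,160,60,360,210,4,"pics/s13.png");a=f["color"]
g=bot.grab_frame("top");crop(g,220,100,420,250,4,"pics/t13.png")
for i in range(5): f=bot.grab_frame("side")
print("diff",np.abs(a.astype(int)-f["color"])[130:220,190:300].max())
E
```

```text
[0.43155762 0.07076637 0.3206318 ] 26.7
diff 42
```

View pics/s13.png

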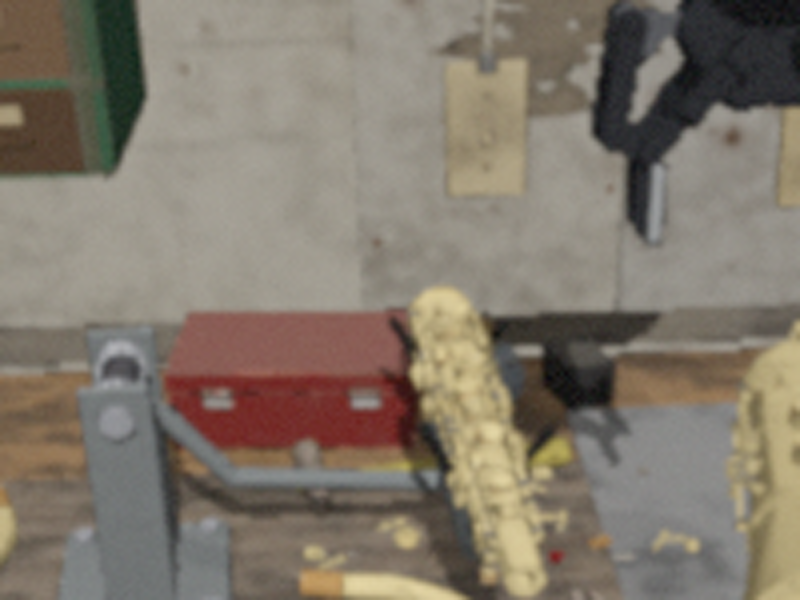

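View pics/t13.png

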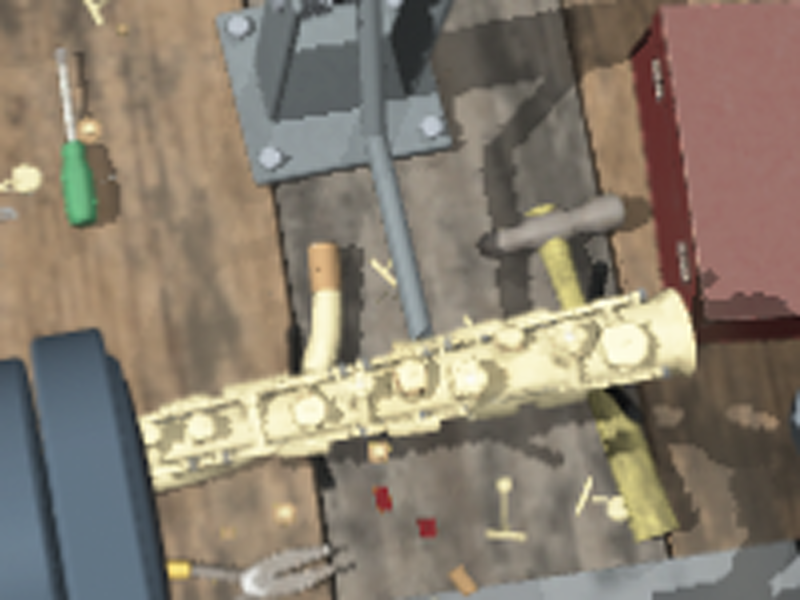

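```bash
python3 - <<'E'
from h import *;from workcell import bot
A=[bot.grab_frame("side")["color"][120:220,190:300] for i in range(12)]
G=[cv2.GaussianBlur(cv2.cvtColor(a,cv2.COLOR_BGR2GRAY).astype(np.float32),(0,0),2) for a in A]
for i in (1,4,8,11): print(cv2.phaseCorrelate(G[0],G[i]),np.abs(G[0]-G[i]).max())
t=bot.grab_frame("top");s=bot.grab_frame("side")
# thick end rim centre top crop (690,330); thin end side crop(522,572)
tk=(220+687/4,100+333/4);print("thick",onz(t,[tk],.131), "thin side",onz(s,[(160+525/4,60+575/4)],.120))
print(bot.sense()["time"]); bot.job_done()
E
```

```text
((-0.011531547708365508, -0.005817455380601189), 0.9985059313178063) 1.2728348
((-0.005461011355407663, 0.0018449149960488853), 0.9978423721392949) 4.912857
((-0.0010917616967631716, 0.0014416100827006062), 0.9969122309287389) 5.0395355
((-0.015247298092212702, -0.0064176416604624364), 0.9992380896011989) 4.908249
thick [[ 0.55520931 -0.31278531  0.131     ]] thin side [[0.52529566 0.02882786 0.12      ]]
27.75
the job is handed in; nothing more can be done
```

I hung the near horn section across both hooks of the sprung arm, and the job is handed in at about 27.8 s of the 45 s allowed.

- **Pickup:** I gripped the horn at its balance point. It hung level, with no clear off-balance torque, and weighed about 6.5 N. I then turned it at height so its thick end points to −y.
- **Lowering:** I followed the arm down at about 0.03 m/s or less until it had sunk about 50 mm. On the way the horn bore sideways on the hook sides by up to about 5 N, swinging from side to side. It took several small corrections to centre it.
- **Letting go:** I loosened the fingers in small steps, which took several seconds. They were partly loosened while I was still correcting the sideways load. I opened them past the horn's width only once the force and torque were near zero. Pictures before and after opening show neither the horn nor the arm moving.
- **Last checks:**
  - Over about 0.6 s the image of the horn and arm shifted by no more than 0.02 pixel.
  - The thick end is at about (0.555, −0.313) and the thin end at about (0.525, 0.029), 0.343 m apart where 0.340 m is given.
  - That puts the balance point about 5 mm along the bar toward −y of my first cradle estimate. This is a rough single-view measurement with an assumed height. The gripper itself held the balance point within about 1 mm of the estimated midpoint along the bar.
  - The gripper is clear of everything.

In the last pictures the horn's own tube hides part of each hook, so I did not see every hook tip directly. I did not measure the horn's final 3° tilt.

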